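# Clamp the heater panel with the ratchet trigger

## Task

Two identical trigger clamps stand on the bench; a heater panel lies loose across the bed of one of them. Squeeze that clamp's trigger towards its fixed handle again and again, letting it spring back each time, until the jaw holds the panel firmly against the stop, then let go. Work it by the trigger only, do not push the jaw with the fingers, and leave the empty clamp alone.

Things in the scene. Friction and masses are not known exactly. Their poses are not given: they have to be found in the camera images.
- clamp_grip (a point): Loaded clamp (fixed; grey base 225x80x8 mm): middle of its upright black handle, 107 mm above the worktop. x (level): closing direction, from handle past trigger and jaw to the fixed stop; z up. Handle fixed, 14 mm thick along x, 24 wide, top 15 mm above this point. Ratchet housing below, 31 mm wide; all but handle and trigger lies 35 mm or more below this point. Base from x -40 to +185 mm.
- clamp_squeeze (a point): Point 9 mm ahead (x) of the handle's middle: half-way between the outer faces of handle and squeezed trigger (then 31 mm apart). Same axes. The handle does not yield: fingers centred here, 70 to 80 mm open along x, let the front finger drive the trigger back and the rear one meet the handle only at the end. Fingers that meet handle and resting trigger together cannot close.
- clamp_trigger (a joint): Its steel trigger, rad: 0 at rest (leans away from the handle, outer face up to 40 mm ahead of the handle's middle), 0.36 fully squeezed. Bar 12 mm thick, 18 wide, pivot 23 mm ahead of the handle's middle and 45 mm below it, top 13 mm above it. Sprung back. Takes 8 to 20 N. Once the jaw is hard on the panel it stops about half-way or, pressed harder, gives on an overload spring.
- clamp_jaw (a joint): Travel of its sliding jaw towards the stop, m: 0 fully back, limit 0.0345. A full squeeze and return moves it on by about 7 mm (teeth 3.4 mm apart), a short squeeze by one tooth or none; a brake (11 N) holds it where it is. With the panel against the stop, the pad meets the panel at about 0.030; firm from about 0.032.
- clamp_pad: Black rubber pad on the front of that jaw, 7x54x30 mm; origin at the middle of its rear face, x in the closing direction. It springs back up to 6 mm: 1.5 N at first touch and 1.5 N more for each mm.
- panel_center (a point): Centre of the black heater panel, 66x200x42 mm, lying loose across the clamp's bed (66 mm along the closing direction) on the 8 mm base plate between jaw and stop, 1 to 6 mm short of the stop. The stop's face is 163 mm ahead of the handle's middle, top 52 mm above the worktop.
- spare_grip (a point): The same handle point of the other clamp, empty, of the same shape and axes. To be left alone.
- spare_trigger (a joint): Trigger of the empty clamp, rad; leave it at rest (0).
- spare_jaw (a joint): Travel of the empty clamp's jaw, m, 0 fully back; leave it.

How it is judged:
By the outcome, as a careful person would: the job done as asked, in the order asked, and still so for the second after the job is handed in, with the robot touching nothing.
It also fails if it takes over 42 s, if anything falls off the work surface, if the arm or the gripper's body presses on something with over 40 N, if the wrist force passes 120 N, or if a joint passes its speed limit or range.

## Robot

A 6-joint arm with a two-finger parallel gripper is mounted at the origin on a cart in front of the work surface, level with it; the furniture and walls round the work are solid. World frame = base frame: x ahead of the robot, y to its left, z up, the work surface at z = 0. Lengths are in m, angles in degrees, forces in N, time in s.
With the tool pointing down it reaches from about 0.15 to 0.775 m from the base axis. Payload 6.1 kg.
Tool frame: the origin (TCP) lies at the very end of the fingers, on their centre line; the grasp point (between the pads) lies 19 mm behind it; z points along the fingers, y is the direction in which the jaws open and shut (so a half turn about z gives the same grasp; the last joint's range is limited). The gripper opens to 85 mm and grips with 20 to 120 N. Pads are 22 mm wide; open, the fingers measure 114 mm over their backs; the gripper's body (76 mm by 85 mm) begins 54 mm behind the grasp point. The pads swing forward as they close: fully open they stand 13 mm farther back than shut.
Start: joints at [-73.969, 7.208, -2.269, 80.523, 0, 90], TCP at [0.145, -0.505, 0.231] pointing down, gripper open.
Joint ranges: [-155.77, 155.77], [-54.66, 111.73], [-72.52, 77.12], [-102.08, 115.82], [-83.92, 84.16], [-180, 180]. Speed limits (degrees/s): [136.94, 136.94, 172.46, 180, 180, 180].

## Interface

Orientations are given as a 3x3 rotation matrix whose columns are the frame's x, y, z axes.
In Python, from station import monitor, cams, workorder gives the robot as it stands. The module is installed in compiled form; this text tells all that it offers.
- The arm moves only by the shell command python3 -m inch 'ROWS' [FORCE]. ROWS is JSON, a list of rows, each a list of 7 numbers: the shift along the tool's x, y, z in units of 50 mm (1.0 is 50 mm), then the turn, a rotation vector about the tool's x, y, z in degrees, then the closure, from 0 (fully open) to 1 (shut). In form: [[dx, dy, dz, rx, ry, rz, hand], ...]. A call has 1 to 10 rows; each row is the pose to reach, as a shift and turn from the pose measured when the call began, along the tool's axes at that moment; what a row does not reach only later rows make up. A row lasts 1/10 s, in which the tool goes at most 50 mm and 8.59 degrees, less where a joint would pass 70% of its speed; a pose out of reach is approached as far as the arm can. A call with a gripper value outside its range is refused whole. The fingers move at their own pace and stop on an object; FORCE is the grip in N (left out, the last holds). Time passes only in rows, so rows that repeat a pose let the fingers close. It gives the time, the measured TCP pose, the force and the opening at its end, in the units of the state.
- monitor.state(): the state, without advancing time (a new reading comes with each control period).
- cams.capture(name): name is "side" or "top" or "wrist"; returns a dict with "frame" (420x560x3 uint8, blue, green, red), "intrinsics" (3x3 intrinsics, pixels), "R" (3x3) and "t" (3): a world point X has camera coordinates R X + t. Camera axes: x right, y down, z forward; pixel columns grow to the right and rows downward; lengths in m; the calibration is good to about 2 mm. A picture is of the moment at which its call begins. There is no depth.
- workorder.hand_in(): hands the job in, once; it reports no verdict.
The state is a dict: "t": time; "q": joint angles; "joint_velocities": joint speeds; "joint_efforts": joint torques, N m; "tcp_pos": TCP position; "eef_rot": TCP orientation; "ft_force": force on the tool from outside, world axes, zero at the start; "torque": the same for the moment, N m; "finger_gap": finger opening in m.
Only numpy, scipy, OpenCV 4.12 (cv2) and the standard library are available. Lean on these libraries where they do the work, as an engineer would, in place of code of your own. Each camera call takes 0.05 s, during which the arm holds its last target. There are 200 camera calls.

## Working session

There is one attempt and no reset: what is moved stays moved. The work goes in short steps, Python scripts to look and compute and a shell command to move; the robot and the scene stay as the last step left them, time stands still between calls to the robot, and variables do not carry over. Pictures are saved under pics/ and viewed, about 8 in all and at most 12, crops included, and the job is handed in when it is done.

```bash
mkdir -p pics; cat > h.py <<'E'
import numpy as np,cv2
from station import monitor,cams,workorder
def cap(n,tag):
    c=cams.capture(n); cv2.imwrite(f'pics/{tag}.png',c['frame']); np.savez(f'pics/{tag}.npz',K=c['intrinsics'],R=c['R'],t=c['t']); return c
def ray(tag,u,v,z):
    c=np.load(f'pics/{tag}.npz'); K,R,t=c['K'],c['R'],c['t']
    o=-R.T@t; d=R.T@np.linalg.inv(K)@[u,v,1]; return o+d*(z-o[2])/d[2]
def proj(tag,X):
    c=np.load(f'pics/{tag}.npz'); p=c['K']@(c['R']@np.array(X)+c['t']); return p[:2]/p[2]
E
python3 - <<'E'
from h import *
a=cap('top','top1');b=cap('side','side1')
for c in(a,b): print(-c['R'].T@c['t'])
s=monitor.state();print(s['t'],s['tcp_pos'],s['eef_rot'],s['finger_gap'],s['ft_force'])
E
```

```text
[ 0.40297387 -0.06765369  0.96465897]
[ 0.52245544 -0.81095297  0.54609033]
0.1 [ 0.14488677 -0.50423697  0.23061525] [[ 9.61111210e-01  2.76161342e-01 -3.93604217e-04]
 [ 2.76161623e-01 -9.61110257e-01  1.35327159e-03]
 [-4.57575004e-06 -1.40934288e-03 -9.99999007e-01]] 0.08554972333070002 [ 0.08132479  0.48431008 -0.11066078]
```

View pics/top1.png

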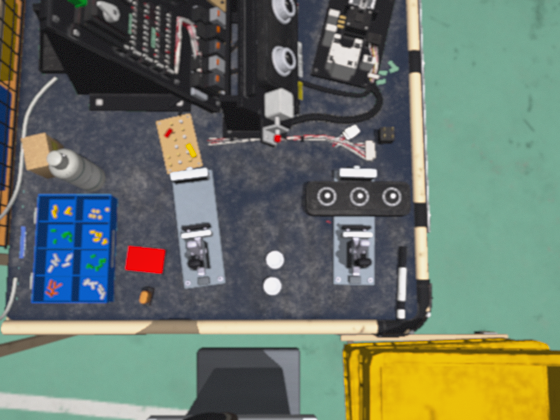

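View pics/side1.png

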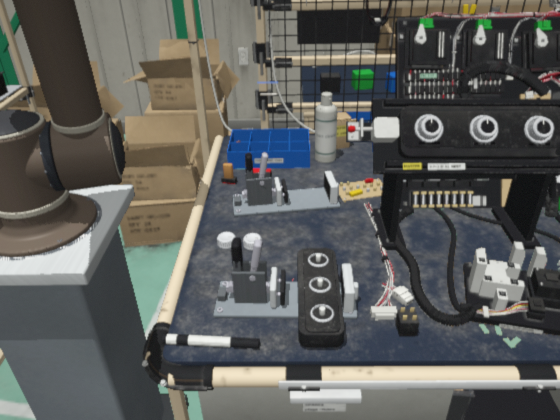

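The loaded clamp is the right-hand one in the top view: base from about (354,285) to the stop at (357,173), and handle near (352,262). In the side view its handle top is at about (237,240). I'll enlarge both views.

```bash
python3 - <<'E'
from h import *
a=cv2.imread('pics/top1.png')[155:295,300:410];b=cv2.imread('pics/side1.png')[225:325,205:365]
a=cv2.resize(a,None,fx=4,fy=4,interpolation=2);b=cv2.resize(b,None,fx=2.2,fy=2.2,interpolation=2)
o=np.zeros((600,800,3),np.uint8);o[:a.shape[0],:a.shape[1]]=a;o[:b.shape[0],445:445+b.shape[1]]=b
cv2.imwrite('pics/crop1.png',o)
for u,v in[(334,285),(375,285),(334,180),(376,180)]:print(ray('top1',u,v,.008))
E
```

```text
[ 0.39418424 -0.19467243  0.008     ]
[ 0.3940923  -0.27366052  0.008     ]
[ 0.59932468 -0.19787031  0.008     ]
[ 0.59954983 -0.28100361  0.008     ]
```

View pics/crop1.png

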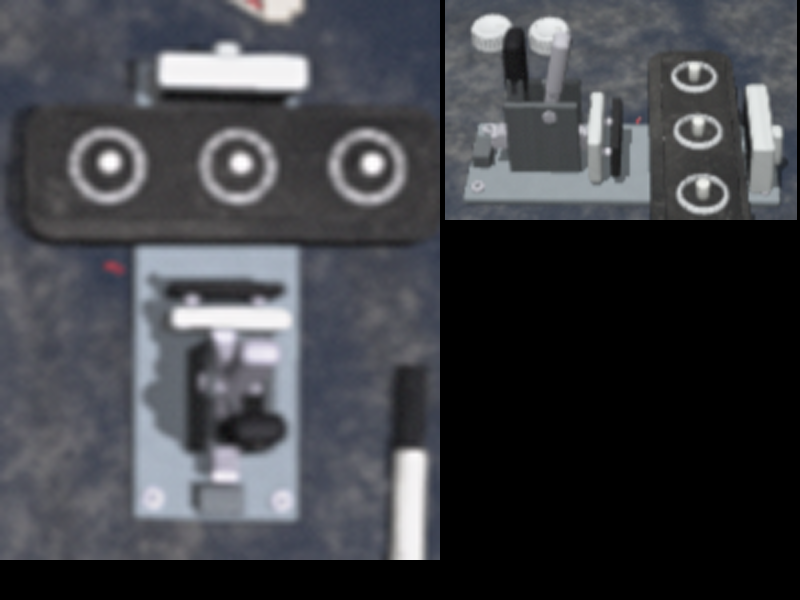

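```bash
python3 - <<'E'
from h import *
T=lambda x,y,z:ray('top1',300+x/4,155+y/4,z)
S=lambda x,y,z:ray('side1',205+(x-445)/2.2,225+y/2.2,z)
print('rear mid',T(216.5,519,.008),'front mid',T(217.5,250,.008),'edges',T(134,519,.008),T(135,250,.008),T(299,519,.008),T(300,250,.008))
print('handle top',T(253,428,.122),S(515,30,.122))
print('stop top',T(233,58,.052))
print('base rear near corner side',S(466,200,.008))
for tag in('top1','side1'):
  c=cv2.cvtColor(cv2.imread(f'pics/{tag}.png'),cv2.COLOR_BGR2HSV)
s=monitor.state();R=s['eef_rot'];print(R.T@(np.array([.443,-.238,.22])-s['tcp_pos'])/.05)
E
```

```text
rear mid [ 0.39461498 -0.23342448  0.008     ] front mid [ 0.52483983 -0.23661541  0.008     ] edges [ 0.39466085 -0.19371797  0.008     ] [ 0.52478725 -0.19621909  0.008     ] [ 0.39456905 -0.27319056  0.008     ] [ 0.52489248 -0.27707338  0.008     ]
handle top [ 0.43397022 -0.23004663  0.122     ] [ 0.43756688 -0.22983487  0.122     ]
stop top [ 0.61059579 -0.2380826   0.052     ]
base rear near corner side [ 0.39888692 -0.27614091  0.008     ]
[ 7.2008889  -3.47081549  0.21716377]
```

```bash
python3 -m inch '[[0.6,-0.3,0,0,0,-6,0],[1.4,-0.7,0,0,0,-14,0],[2.2,-1.1,0,0,0,-22,0],[3.0,-1.5,0.05,0,0,-30,0],[3.8,-1.9,0.1,0,0,-38,0],[4.6,-2.3,0.1,0,0,-46,0],[5.4,-2.7,0.15,0,0,-54,0],[6.2,-3.1,0.2,0,0,-62,0],[6.9,-3.4,0.2,0,0,-69,0],[7.27,-3.58,0.2,0,0,-72.5,0]]' 40
python3 - <<'E'
from h import *
cap('wrist','w1');cap('side','side2')
s=monitor.state();print(s['t'],s['tcp_pos'],s['eef_rot'].round(4),s['finger_gap'])
E
```

```text
t: 1.1
tcp_pos: [0.4465, -0.2297, 0.2202]
eef_rot: [[0.019, 1.0, -0.001], [1.0, -0.019, 0.002], [0.002, -0.001, -1.0]]
ft_force: [-0.1, -0.4, -0.8]
finger_gap: 0.0854
1.2 [ 0.44625702 -0.22998535  0.22013657] [[ 0.0211  0.9998 -0.0012]
 [ 0.9998 -0.0211  0.0022]
 [ 0.0022 -0.0012 -1.    ]] 0.08517661816816166
```

View pics/w1.png

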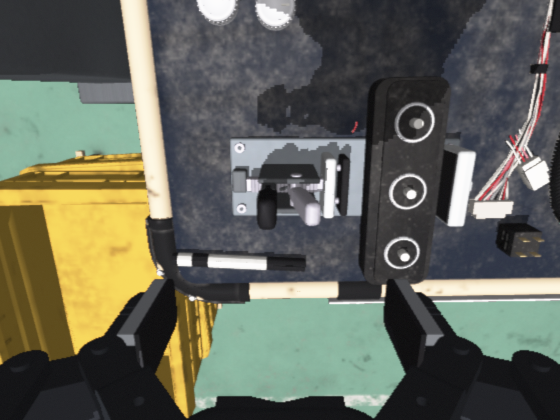

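The wrist view shows the handle top near (267,213), the trigger top near (312,214), and the base rear edge at u≈231, with v from 137 to 214.

```bash
python3 - <<'E'
from h import *
print('handle top',ray('w1',267,214,.122),'trig top',ray('w1',312,212,.12))
print('base corners',ray('w1',231,138,.008),ray('w1',233,214,.008),ray('w1',364,137,.008),ray('w1',362,215,.008))
cr=lambda n,r0,r1,c0,c1,f:cv2.resize(cv2.imread(f'pics/{n}.png')[r0:r1,c0:c1],None,fx=f,fy=f,interpolation=2)
o=np.zeros((420,800,3),np.uint8)
a=cr('w1',120,240,215,345,3);b=cr('side2',180,320,200,340,2.9);o[:a.shape[0],:a.shape[1]]=a;o[:b.shape[0],392:392+b.shape[1]]=b
cv2.imwrite('pics/crop2.png',o)
E
```

```text
handle top [ 0.43813085 -0.23256411  0.122     ] trig top [ 0.47000889 -0.23235326  0.12      ]
base corners [ 0.40049812 -0.19339984  0.008     ] [ 0.39778398 -0.27136995  0.008     ] [ 0.52938895 -0.19487011  0.008     ] [ 0.53166135 -0.27497721  0.008     ]
```

View pics/crop2.png

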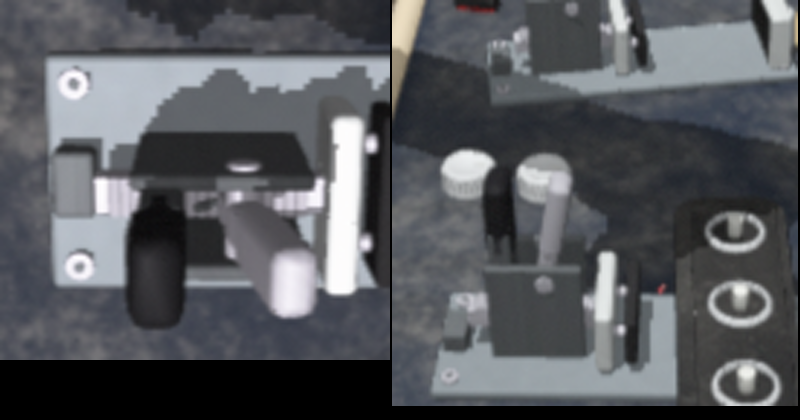

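```bash
python3 -m inch '[[-0.03,0,0.5,0,0,0.3,0],[-0.06,0,1.1,0,0,0.3,0],[-0.06,0,1.7,0,0,0.3,0],[-0.06,0,2.2,0,0,0.3,0],[-0.06,0,2.5,0,0,0.3,0],[-0.06,0,2.64,0,0,0.3,0],[-0.06,0,2.64,0,0,0.3,0]]' 40
python3 - <<'E'
from h import *
cap('side','side3');cap('wrist','w3')
cr=lambda n,r0,r1,c0,c1,f:cv2.resize(cv2.imread(f'pics/{n}.png')[r0:r1,c0:c1],None,fx=f,fy=f,interpolation=2)
o=np.zeros((420,800,3),np.uint8)
a=cr('w3',120,400,120,440,1.25);b=cr('side3',180,320,200,340,2.9);o[:a.shape[0],:a.shape[1]]=a;o[:b.shape[0],402:402+b.shape[1]]=b[:,:398]
cv2.imwrite('pics/crop3.png',o)
E
```

```text
t: 1.9
tcp_pos: [0.445, -0.2329, 0.0873]
eef_rot: [[0.028, 1.0, -0.003], [1.0, -0.028, 0.003], [0.003, -0.003, -1.0]]
ft_force: [-0.4, 0.9, -0.5]
finger_gap: 0.0859
```

View pics/crop3.png

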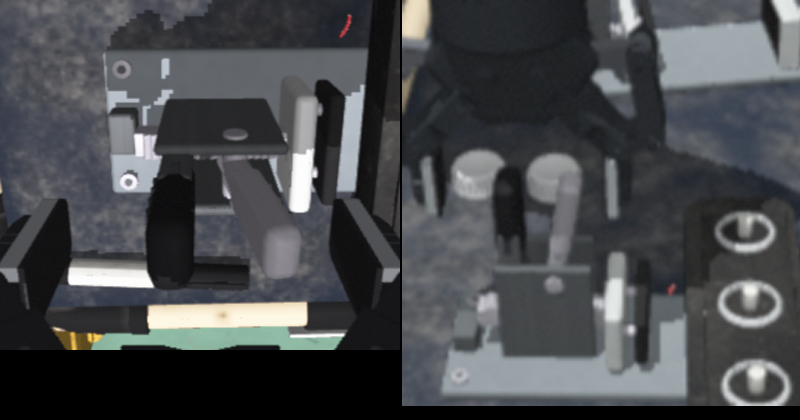

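The fingers straddle the handle and trigger cleanly, about centred. First squeeze.

```bash
for i in 1; do python3 -m inch '[[0,0,0,0,0,0,0.3],[0,0,0,0,0,0,0.5],[0,0,0,0,0,0,0.7],[0,0,0,0,0,0,0.7],[0,0,0,0,0,0,0.7],[0,0,0,0,0,0,0.7]]' 40; done
python3 - <<'E'
from h import *
cap('side','side4')
E
```

```text
t: 2.6
tcp_pos: [0.4444, -0.2336, 0.0908]
eef_rot: [[0.028, 1.0, -0.002], [1.0, -0.028, -0.0], [-0.0, -0.002, -1.0]]
ft_force: [-13.1, -0.4, 17.5]
finger_gap: 0.0289
```

```bash
python3 -m inch '[[0,0,0.05,0,0,0,0.4],[0,0,0.05,0,0,0,0.1],[0,0,0.05,0,0,0,0],[0,0,0.05,0,0,0,0],[0,0,0.05,0,0,0,0],[0,0,0.05,0,0,0,0]]'
python3 - <<'E'
from h import *
cap('side','side5')
cr=lambda n,r0,r1,c0,c1,f:cv2.resize(cv2.imread(f'pics/{n}.png')[r0:r1,c0:c1],None,fx=f,fy=f,interpolation=2)
o=np.hstack([cr('side4',200,340,200,340,2.8),cr('side5',200,340,200,340,2.8)])
cv2.imwrite('pics/crop4.png',o)
E
```

```text
t: 3.25
tcp_pos: [0.4442, -0.2335, 0.0881]
eef_rot: [[0.028, 1.0, -0.003], [1.0, -0.028, 0.0], [-0.0, -0.003, -1.0]]
ft_force: [-0.1, 0.5, 1.4]
finger_gap: 0.0856
```

View pics/crop4.png

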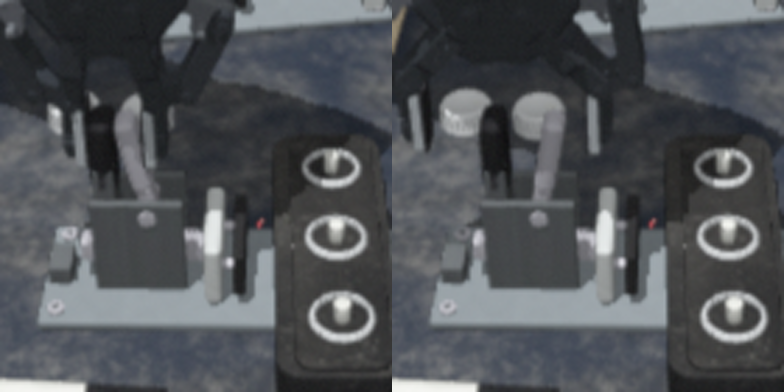

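```bash
cat >> h.py <<'E'
def jaw(tag,ref='side5'):
    g=lambda n:cv2.resize(cv2.imread(f'pics/{n}.png',0),None,fx=8,fy=8,interpolation=cv2.INTER_CUBIC)
    def at(c0,c1,r0,r1):
        T=g(ref)[r0*8:r1*8,c0*8:c1*8];I=g(tag)[(r0-8)*8:(r1+8)*8,(c0-15)*8:(c1+15)*8]
        m=cv2.matchTemplate(I,T,cv2.TM_CCOEFF_NORMED);_,v,_,p=cv2.minMaxLoc(m);return p[0]/8-15,p[1]/8-8,round(v,3)
    return 'jaw',at(271,289,270,306),'panel',at(298,335,255,330)
E
python3 - <<'E'
from h import *
for t in('side1','side3','side4','side5'):print(t,jaw(t))
d=[.9997,-.0245]
P=lambda x:proj('side1',[.437+x*d[0],-.233+x*d[1],.035])
print(P(.07),P(.08))
E
```

```text
side1 ('jaw', (-2.875, -0.125, 0.944), 'panel', (0.0, 0.0, 0.963))
side3 ('jaw', (-2.875, 0.125, 0.994), 'panel', (0.0, 0.0, 0.999))
side4 ('jaw', (0.0, 0.0, 0.998), 'panel', (0.0, 0.0, 0.998))
side5 ('jaw', (0.0, 0.0, 1.0), 'panel', (0.0, 0.0, 1.0))
[284.12436853 284.32775112] [290.42061052 284.38638597]
```

```bash
python3 -m inch '[[0,0,0,0,0,0,0.5],[0,0,0,0,0,0,0.8],[0,0,0,0,0,0,0.8],[0,0,0,0,0,0,0.8],[0,0,0,0,0,0,0.8],[0,0,0,0,0,0,0.8]]' 60
python3 - <<'E'
from h import *
cap('side','side6');print(jaw('side6'))
E
python3 -m inch '[[0,0,0,0,0,0,0.4],[0,0,0.05,0,0,0,0.1],[0,0,0.05,0,0,0,0],[0,0,0.05,0,0,0,0],[0,0,0.05,0,0,0,0],[0,0,0.05,0,0,0,0]]'
python3 - <<'E'
from h import *
cap('side','side7');print(jaw('side7'))
E
```

```text
t: 3.9
tcp_pos: [0.4441, -0.2341, 0.0906]
eef_rot: [[0.028, 1.0, -0.001], [1.0, -0.028, -0.002], [-0.002, -0.001, -1.0]]
ft_force: [-8.5, 1.3, 16.4]
finger_gap: 0.028
('jaw', (4.25, -0.125, 0.989), 'panel', (0.0, 0.0, 0.997))
t: 4.55
tcp_pos: [0.4439, -0.2341, 0.0878]
eef_rot: [[0.028, 1.0, -0.002], [1.0, -0.028, -0.002], [-0.002, -0.002, -1.0]]
ft_force: [-0.3, 0.0, 0.1]
finger_gap: 0.0856
('jaw', (4.25, 0.125, 0.987), 'panel', (0.0, 0.0, 0.999))
```

The second squeeze moved the jaw a full 6.7 mm, for about 11 mm in total. Two more cycles.

```bash
python3 -m inch '[[0,0,0,0,0,0,0.5],[0,0,0,0,0,0,0.8],[0,0,0,0,0,0,0.8],[0,0,0,0,0,0,0.8],[0,0,0,0,0,0,0.8],[0,0,0,0,0,0,0.8]]' 60
python3 -m inch '[[0,0,0,0,0,0,0.4],[0,0,0.05,0,0,0,0.1],[0,0,0.05,0,0,0,0],[0,0,0.05,0,0,0,0],[0,0,0.05,0,0,0,0],[0,0,0.05,0,0,0,0]]'
python3 - <<'E'
from h import *
cap('side','side8');print(jaw('side8'))
E
python3 -m inch '[[0,0,0,0,0,0,0.5],[0,0,0,0,0,0,0.8],[0,0,0,0,0,0,0.8],[0,0,0,0,0,0,0.8],[0,0,0,0,0,0,0.8],[0,0,0,0,0,0,0.8]]' 60
python3 -m inch '[[0,0,0,0,0,0,0.4],[0,0,0.05,0,0,0,0.1],[0,0,0.05,0,0,0,0],[0,0,0.05,0,0,0,0],[0,0,0.05,0,0,0,0],[0,0,0.05,0,0,0,0]]'
python3 - <<'E'
from h import *
cap('side','side9');print(jaw('side9'))
E
```

```text
t: 5.2
tcp_pos: [0.4441, -0.2347, 0.0905]
eef_rot: [[0.028, 1.0, 0.0], [1.0, -0.028, -0.004], [-0.004, 0.0, -1.0]]
ft_force: [-9.1, 0.9, 16.0]
finger_gap: 0.0281
t: 5.8
tcp_pos: [0.4439, -0.2347, 0.0876]
eef_rot: [[0.028, 1.0, -0.001], [1.0, -0.028, -0.004], [-0.004, -0.0, -1.0]]
ft_force: [-0.2, 0.6, -0.4]
finger_gap: 0.0853
('jaw', (8.625, 0.0, 0.99), 'panel', (0.0, 0.0, 0.997))
t: 6.45
tcp_pos: [0.4441, -0.2353, 0.0903]
eef_rot: [[0.028, 1.0, 0.002], [1.0, -0.028, -0.006], [-0.006, 0.002, -1.0]]
ft_force: [-9.7, -0.2, 17.0]
finger_gap: 0.0281
t: 7.05
tcp_pos: [0.4439, -0.2353, 0.0876]
eef_rot: [[0.028, 1.0, 0.001], [1.0, -0.028, -0.006], [-0.006, 0.001, -1.0]]
ft_force: [0.4, -0.3, 0.2]
finger_gap: 0.0854
('jaw', (12.875, 0.0, 0.984), 'panel', (2.875, 0.5, 0.976))
```

Jaw is now at about 25 mm and the panel has been pushed to the stop. Continuing, and correcting the small sideways drift.

```bash
python3 -m inch '[[0.04,0,0,0,0,0,0.3],[0.04,0,0,0,0,0,0.8],[0.04,0,0,0,0,0,0.8],[0.04,0,0,0,0,0,0.8],[0.04,0,0,0,0,0,0.8],[0.04,0,0,0,0,0,0.8]]' 50
python3 -m inch '[[0,0,0,0,0,0,0.4],[0,0,0.05,0,0,0,0.1],[0,0,0.05,0,0,0,0],[0,0,0.05,0,0,0,0],[0,0,0.05,0,0,0,0],[0,0,0.05,0,0,0,0]]'
python3 - <<'E'
from h import *
cap('side','side10');print(jaw('side10'))
E
python3 -m inch '[[0,0,0,0,0,0,0.5],[0,0,0,0,0,0,0.8],[0,0,0,0,0,0,0.8],[0,0,0,0,0,0,0.8],[0,0,0,0,0,0,0.8],[0,0,0,0,0,0,0.8]]' 50
python3 - <<'E'
from h import *
cap('side','side11');print(jaw('side11'))
E
python3 -m inch '[[0,0,0,0,0,0,0.4],[0,0,0.05,0,0,0,0.1],[0,0,0.05,0,0,0,0],[0,0,0.05,0,0,0,0],[0,0,0.05,0,0,0,0],[0,0,0.05,0,0,0,0]]'
python3 - <<'E'
from h import *
cap('side','side12');print(jaw('side12'))
E
```

```text
t: 7.7
tcp_pos: [0.4443, -0.2339, 0.0903]
eef_rot: [[0.028, 1.0, 0.004], [1.0, -0.028, -0.008], [-0.008, 0.004, -1.0]]
ft_force: [-8.8, 0.8, 17.4]
finger_gap: 0.0283
t: 8.3
tcp_pos: [0.4441, -0.2338, 0.0875]
eef_rot: [[0.028, 1.0, 0.003], [1.0, -0.028, -0.008], [-0.008, 0.003, -1.0]]
ft_force: [-0.2, -0.0, -0.1]
finger_gap: 0.0855
('jaw', (15.0, -0.125, 0.88), 'panel', (2.875, 0.5, 0.967))
t: 8.95
tcp_pos: [0.4444, -0.2344, 0.0902]
eef_rot: [[0.029, 1.0, 0.005], [1.0, -0.029, -0.01], [-0.009, 0.006, -1.0]]
ft_force: [-9.5, 0.8, 17.4]
finger_gap: 0.0285
('jaw', (15.0, -0.125, 0.868), 'panel', (2.875, 0.5, 0.964))
t: 9.6
tcp_pos: [0.4441, -0.2343, 0.0875]
eef_rot: [[0.029, 1.0, 0.005], [1.0, -0.029, -0.009], [-0.009, 0.005, -1.0]]
ft_force: [0.1, 0.4, 0.6]
finger_gap: 0.0856
('jaw', (15.0, -0.125, 0.881), 'panel', (2.875, 0.5, 0.966))
```

```bash
sed -i 's/c0-15)\*8:(c1+15)/c0-25)*8:(c1+25)/; s/p\[0\]\/8-15/p[0]\/8-25/; s/271,289,270,306/271,285,270,306/' h.py
python3 - <<'E'
from h import *
for i in (3,7,8,9,10,11,12):print(i,jaw(f'side{i}'))
P=lambda x:proj('side1',[.437+x*.9997,-.233-x*.0245,.035])
print(P(.07),P(.10))
cr=lambda n,r0,r1,c0,c1,f:cv2.resize(cv2.imread(f'pics/{n}.png')[r0:r1,c0:c1],None,fx=f,fy=f,interpolation=2)
cv2.imwrite('pics/crop5.png',np.hstack([cr('side9',210,340,220,370,2.6),cr('side12',210,340,220,370,2.6)]))
E
```

```text
3 ('jaw', (-2.875, 0.125, 0.991), 'panel', (0.0, 0.0, 0.999))
7 ('jaw', (4.25, 0.125, 0.986), 'panel', (0.0, 0.0, 0.999))
8 ('jaw', (8.625, 0.125, 0.988), 'panel', (0.0, 0.0, 0.997))
9 ('jaw', (12.875, 0.0, 0.982), 'panel', (2.875, 0.5, 0.976))
10 ('jaw', (15.875, -0.875, 0.901), 'panel', (2.875, 0.5, 0.967))
11 ('jaw', (15.875, -0.75, 0.896), 'panel', (2.875, 0.5, 0.964))
12 ('jaw', (15.875, -0.875, 0.901), 'panel', (2.875, 0.5, 0.966))
[284.12436853 284.32775112] [303.03519731 284.50386149]
```

View pics/crop5.png

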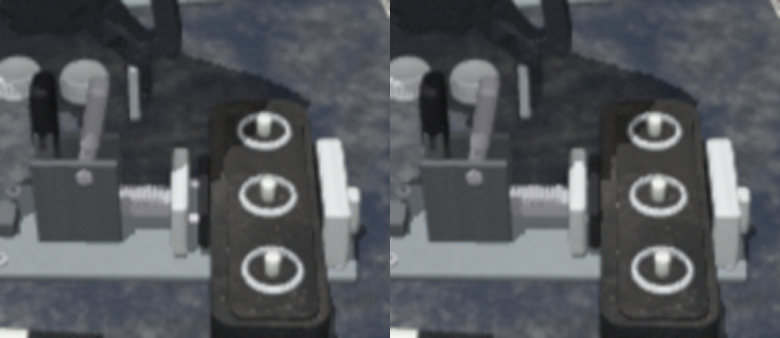

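```bash
python3 -m inch '[[0.02,0,0,0,0,0,0.5],[0.02,0,0,0,0,0,0.8],[0.02,0,0,0,0,0,0.8],[0.02,0,0,0,0,0,0.8],[0.02,0,0,0,0,0,0.8],[0.02,0,0,0,0,0,0.8],[0.02,0,0,0,0,0,0.8]]' 80
python3 -m inch '[[0,0,0,0,0,0,0.4],[0,0,0.05,0,0,0,0.1],[0,0,0.05,0,0,0,0],[0,0,0.05,0,0,0,0],[0,0,0.05,0,0,0,0],[0,0,0.05,0,0,0,0]]'
python3 - <<'E'
from h import *
cap('side','side13')
for i in (3,5,7,8,9,10,11,12,13):
    p=cv2.imread(f'pics/side{i}.png',0)[288:302].astype(float).mean(0)  # lit lower plate rows
    k=cv2.resize(p[None,262:312],None,fx=10,fy=1,interpolation=cv2.INTER_CUBIC)[0]
    j=np.argmin(np.gradient(k)); m=k[max(0,j-60):j].argmax()+max(0,j-60)
    w=np.clip(k[max(0,m-40):m+40]-150,0,None); print(i,'right edge',262+j/10,'centroid',262+(max(0,m-40)+(w*np.arange(len(w))).sum()/w.sum())/10)
o=[cv2.imread(f'pics/side{i}.png')[255:310,255:320] for i in(3,9,10,13)]
cv2.imwrite('pics/crop6.png',cv2.resize(np.hstack(o),None,fx=3,fy=3,interpolation=2))
E
```

```text
t: 10.35
tcp_pos: [0.4441, -0.2338, 0.0903]
eef_rot: [[0.029, 1.0, 0.007], [1.0, -0.029, -0.011], [-0.011, 0.007, -1.0]]
ft_force: [-11.5, 2.0, 18.6]
finger_gap: 0.0275
t: 10.95
tcp_pos: [0.4438, -0.2337, 0.0875]
eef_rot: [[0.029, 1.0, 0.006], [1.0, -0.029, -0.011], [-0.01, 0.006, -1.0]]
ft_force: [-0.4, -0.5, 0.6]
finger_gap: 0.0853
3 right edge 280.4 centroid 272.47329189736627
5 right edge 283.4 centroid 275.45342585794185
7 right edge 287.4 centroid 279.800742559883
8 right edge 291.5 centroid 284.3088977903481
9 right edge 296.4 centroid 288.5436361463034
10 right edge 295.5 centroid 291.64208814601125
11 right edge 295.5 centroid 291.6608450549774
12 right edge 295.5 centroid 291.6430274422449
13 right edge 295.5 centroid 291.63656145690976
```

View pics/crop6.png

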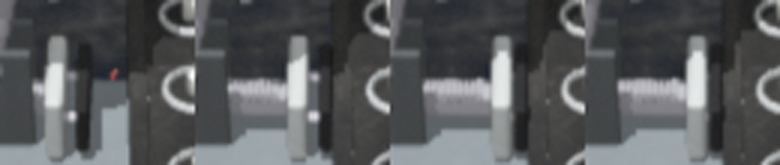

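The jaw advanced another 4.8 mm after the panel reached the stop. The pad is fully compressed, and two further squeezes moved nothing, so it's firm. Now I'll withdraw.

```bash
python3 -m inch '[[0,0,-0.2,0,0,0,0],[0,0,-0.6,0,0,0,0],[0,0,-1.2,0,0,0,0],[0,0,-1.8,0,0,0,0],[0,0,-2.4,0,0,0,0],[0,0,-2.8,0,0,0,0],[0,0,-2.8,0,0,0,0],[0,0,-2.8,0,0,0,0]]'
python3 - <<'E'
from h import *
cap('side','side14');cap('top','top14');print(jaw('side14'))
s=monitor.state();print(s['t'],s['tcp_pos'],s['ft_force'])
a=cv2.imread('pics/side1.png');b=cv2.imread('pics/side14.png')
print('spare diff',cv2.absdiff(a,b)[150:215,230:340].mean())
cv2.imwrite('pics/fin.png',cv2.resize(b[140:350,205:365],None,fx=2.8,fy=2.8,interpolation=2))
E
```

```text
t: 11.8
tcp_pos: [0.4431, -0.2323, 0.2279]
eef_rot: [[0.029, 1.0, 0.007], [1.0, -0.029, -0.011], [-0.011, 0.007, -1.0]]
ft_force: [-0.1, 0.1, 0.4]
finger_gap: 0.0854
('jaw', (15.75, -0.375, 0.866), 'panel', (2.875, 0.5, 0.964))
11.9 [ 0.44248357 -0.23200331  0.22649322] [ 0.04164707  0.05486863 -1.09414808]
spare diff 4.648158508158508
```

View pics/fin.png

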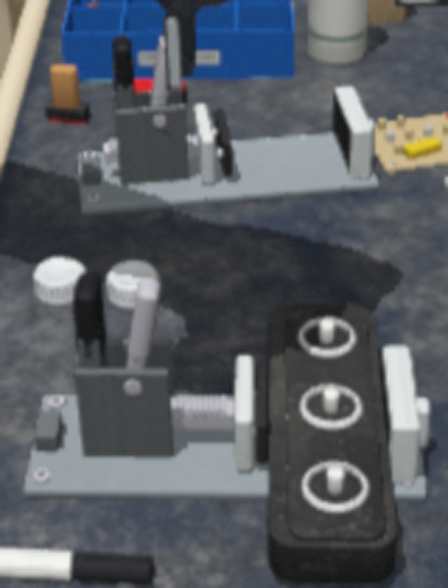

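The panel sits against the stop with the pad compressed. The trigger is back at rest, the spare clamp is untouched and the gripper is clear.

```bash
python3 -c "
from station import workorder;print(workorder.hand_in())"
```

```text
the job is handed in; nothing more can be done
None
```

I squeezed the loaded clamp's trigger seven times, letting it spring back each time. The jaw now holds the panel against the stop. I then lifted the open gripper clear and handed the job in at about 12 s.

**Jaw and panel:**
- The side camera showed jaw steps of about 4.7, 6.8, 7.0, 6.6 and 4.8 mm, and none on the last two squeezes.
- The panel moved about 4.6 mm to the stop and then stayed put while the jaw went on 4.8 mm, visibly compressing the pad.

**Other checks:** In the last picture the trigger is back at rest and the spare clamp looks untouched. The gripper is clear with almost no load, and the force was about 22 N or less at every reading I took.

**Doubts:**
- **Jaw position:** my measured travel adds up to about 29.9 mm from where the jaw started, short of the 32 mm given for firm. I judged it firm from the compressed pad and the last two squeezes moving nothing, which suggests the jaw did not start fully back. I had no direct reading of the jaw's position.
- **Late tracking:** once the pad was compressed, my main image tracking of the jaw became less reliable, so I cross-checked it with a separate measurement of the white jaw plate.
- **Spare clamp:** a before-and-after image difference came out at 4.6 grey levels on average. I put that down to the arm's shadow, but I did not check further.

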